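Slide a chocolate tray past the spring catch of its counter dock

TASK

Load the tray of chocolates into the counter dock without grasping or lifting anything: press the sprung steel catch plate down with the fingertips behind the tray and, keeping it held down, push the tray along the runway past the two catch studs until it is fully home at the end stop. Do not let the plate up while the tray is over the studs; when the tray is home, back off and let the plate spring up so that the studs lock the tray in, and finish clear. Leave the other things on the counter where they are.

Things in the scene. Friction and masses are not known exactly. Their poses are not given: they have to be found in the camera images.
- rack: fixed tray dock, wooden base 150 x 350 x 10 mm. Origin: centre of its underside, on the counter; all y, x, z named in these entries are in its frame. +y: the way the tray is pushed; z up; x across. Tray runs on two long dark steel ledges (z = 40 mm, |x| = 55 to 69 mm) between side lips (inner faces |x| = 69 mm, tops z = 52 mm). The -y end is open
- plate_end (a point): top of the catch plate, middle of its open -y edge (x 0, y -170 mm). The plate: flat steel between the ledges, |x| below 52 mm, y -170 to +57 mm, top z = 38 mm up, 24 mm fully down. It sinks level wherever pressed, and a fingertip can slide along it while pressing. At the start at least 55 mm of it lies uncovered behind (-y of) the tray
- studs (a point): point on the top of the catch plate midway between its two steel studs (x 0, y 41 mm). Studs: part of the plate, |x| = 40 to 52 mm, y = 37 to 45 mm, tops at z = 47 mm when the plate is up, so they block the tray; the 80 mm between them is clear for the fingers. Moves down with the plate
- end_stop (a point): middle of the top edge of the end stop's face towards the tray (x 0, y 161, z 62 mm): a dark steel wall across the +y end of the dock
- catch (a joint): how far the catch plate is pressed down, m: 0 up (studs block), 0.014 fully down at its stop. The studs are below the tray's underside from 0.007, so keep it at 0.009 or more. The spring pushes up with about 6 N at 0 and 10 N at 0.014, enough to raise the tray if let go under it
- tray: loose white tray with a fixed load of dark chocolates, about 0.45 kg, 132 (x) x 110 (y) x 34 mm high, upright walls. Origin: centre of its underside; axes along the dock's within about 0.02 rad. It stands on the ledges, its front 10 to 40 mm short of the studs. Home against the end stop its origin is at y = 106 mm, its rear face at y = 51 mm, 6 mm past the studs
- gift_box: bystander: small cardboard gift box, 88 x 63 x 51 mm, loose on the counter near the dock; origin at its underside; to be left alone
- jar: bystander: capped jar, 64 mm across, height 85 mm, loose on the counter near the dock; origin at its underside; to be left alone
- spool: bystander: ribbon spool standing on its flange, 52 mm across, height 30 mm, loose on the counter near the dock; origin at its underside; to be left alone
- tin: bystander: flat round tin, 72 mm across, height 35 mm, loose on the counter near the dock; origin at its underside; to be left alone
- tongs: bystander: steel serving tongs lying flat, length about 165 mm, loose on the counter near the dock; origin at its underside; to be left alone
- price_stand: bystander: small upright card in a wooden foot, 60 x 30 x 56 mm, loose on the counter near the dock; origin at its underside; to be left alone
There are look-alikes about, which are no part of the job. There is more than one size of the tray; the one meant has the size given above.

How it is judged:
By the outcome, as a careful person would: the job done as asked, in the order asked, and still so for the second after the job is handed in, with the robot touching nothing.
It also fails if it takes over 40 s, if anything falls off the work surface, if the arm or the gripper's body presses on something with over 40 N, if the wrist force passes 120 N, or if a joint passes its speed limit or range.

ROBOT

A 6-joint arm with a two-finger parallel gripper is mounted at the origin on the work surface. World frame = base frame: x ahead of the robot, y to its left, z up, the work surface at z = 0. Lengths are in m, angles in degrees, forces in N, time in s.
With the tool pointing down it reaches from about 0.35 to 0.875 m from the base axis. Payload 4.2 kg.
Tool frame: the origin (TCP) lies midway between the tips of the shut fingers; the grasp point (between the pads) lies 19 mm behind it; z points along the fingers, x is the direction in which the jaws open and shut, and the axes are right-handed (so a half turn about z gives the same grasp; the last joint's range is limited). The gripper opens to 87 mm and grips with 3 to 60 N. Pads are 19 mm wide; open, the fingers measure 117 mm over their backs; the gripper's body (75 mm by 190 mm) begins 51 mm behind the grasp point.
Start: joints at [89.187, 22.042, 0.453, 0, -68.411, -14.817], TCP at [0.168, 0.602, 0.223] pointing down, gripper open.
Joint ranges: [-179.83, 179.83], [-69.29, 118.12], [-61.27, 80.66], [-181.25, 117.63], [-171.15, -9.14], [-177.46, 177.46]. Speed limits (degrees/s): [159.86, 159.86, 180, 180, 180, 180].

INTERFACE

Orientations are given as a 3x3 rotation matrix whose columns are the frame's x, y, z axes.
In Python, from station import sense, capture, finish_job, find_in gives the robot as it stands.
- The arm moves only by the shell command python3 -m creep 'ROWS'. ROWS is JSON, a list of rows, each a list of 7 numbers: the shift along the tool's x, y, z in mm, then the turn, a rotation vector about the tool's x, y, z in degrees, then the opening, from 0 (shut) to 1 (fully open). A call has exactly 10 rows; each row shifts and turns the commanded pose from where the row before left it, along the tool's axes as they then stand; what a row does not reach is not made up. A row lasts 1/8 s, in which the tool goes at most 62.5 mm and 10.7 degrees, less where a joint would pass 70% of its speed; a pose out of reach is approached as far as the arm can. A call with a gripper value outside its range is refused whole. The fingers move at their own pace and stop on an object; the grip force is fixed at half the most. Time passes only in rows, so rows that do not move let the fingers close, or fill a call up. It gives the time, the measured TCP pose, the force and the opening at its end, in the units of the state.
- sense(): the state, without advancing time (a new reading comes with each control period).
- capture(name): name is "side" or "top"; returns a dict with "color" (420x560x3 uint8, blue, green, red), "vertical_fov" (degrees; the focal length in pixels is half the picture's height over the tangent of half this angle, whatever the lens; pixels are square), "cx", "cy" (the principal point, pixels), "R" (3x3) and "t" (3): a world point X has camera coordinates R X + t. Camera axes: x right, y down, z forward; pixel columns grow to the right and rows downward; lengths in m; the calibration is good to about 2 mm. A picture is of the moment at which its call begins. There is no depth.
- finish_job(): hands the job in, once; it reports no verdict.
Trained networks look in the newest picture that a camera, given by its name, has taken for a name from the list of things; names that differ only in an ending like _2 or _b are one class to them, and where a whole thing is asked for, a point or a joint stands for the part that bears it (a point fixed in the world has none). Each returns a list of dicts, best first, with "p" (0 to 1); they miss things now and then, are a little off and sometimes report something else, mostly with a low value. They report only what shows in the picture. A call takes as long as a camera call. They do not tell look-alikes from the thing itself.
- find_in(camera, name): "xy" ([column, row] in pixels, amid what is visible of it).
The state is a dict: "time_s": time; "joints": joint angles; "joint_velocities": joint speeds; "effort": joint torques, N m; "tcp_pos": TCP position; "ee_rot": TCP orientation; "wrist_force": force on the tool from outside, world axes, zero at the start; "moment": the same for the moment, N m; "gripper_width": opening from 0.0 (shut) to 1.0 (fully open).
Only numpy, scipy, OpenCV 4.12 (cv2) and the standard library are available. Lean on these libraries where they do the work, as an engineer would, in place of code of your own. Each camera call takes 0.05 s, during which the arm holds its last target. There are 200 camera calls.

## Working session

There is one attempt and no reset: what is moved stays moved. The work goes in short steps, Python scripts to look and compute and a shell command to move; the robot and the scene stay as the last step left them, time stands still between calls to the robot, and variables do not carry over. Pictures are saved under pics/ and viewed, about 8 in all and at most 12, crops included, and the job is handed in when it is done.

```bash
mkdir -p pics; cat > h.py <<'E'
import numpy as np, cv2
from station import sense, capture, finish_job, find_in
def f(c): return c["color"].shape[0]/2/np.tan(np.radians(c["vertical_fov"])/2)
def proj(c,X):
    p=np.atleast_2d(X)@np.array(c["R"]).T+np.array(c["t"]); return np.c_[c["cx"]+f(c)*p[:,0]/p[:,2],c["cy"]+f(c)*p[:,1]/p[:,2]]
def onz(c,uv,z):
    R=np.array(c["R"]);t=np.array(c["t"]);o=-R.T@t
    d=R.T@np.array([(uv[0]-c["cx"])/f(c),(uv[1]-c["cy"])/f(c),1]); return o+d*(z-o[2])/d[2]
E
python3 - <<'E'
from h import *
for n in("top","side"):
    c=capture(n); cv2.imwrite(f"pics/{n}0.png",c["color"]); print(n,f(c),c["cx"],c["cy"],np.round(c["R"],3).tolist(),np.round(c["t"],3))
    for k,z in(("rack",.01),("plate_end",.038),("studs",.038),("end_stop",.062),("tray",.06)):
        for d in find_in(n,k): print(k,np.round(d["xy"]),round(d["p"],2),np.round(onz(c,d["xy"],z),3))
s=sense();print(s["time_s"],s["ee_rot"],s["tcp_pos"],s["wrist_force"])
E
```

```text
top 440.17827132922775 272.3843547305694 221.39771351901848 [[0.015, -1.0, 0.009], [-0.985, -0.016, -0.169], [0.169, -0.007, -0.986]] [0.012 0.539 0.976]
rack [253. 214.] 0.78 [0.561 0.066 0.01 ]
plate_end [321. 212.] 0.77 [ 0.564 -0.095  0.038]
studs [323. 214.] 0.98 [ 0.559 -0.097  0.038]
end_stop [252. 216.] 0.77 [0.547 0.068 0.062]
tray [381. 326.] 0.9 [ 0.307 -0.223  0.06 ]
tray [171. 288.] 0.75 [0.383 0.244 0.06 ]
tray [295. 210.] 0.57 [ 0.563 -0.032  0.06 ]
side 382.99967165282675 282.520159164701 214.71066912935396 [[0.954, -0.301, -0.012], [-0.216, -0.657, -0.722], [0.21, 0.692, -0.691]] [-0.506  0.153  0.641]
rack [300. 252.] 0.9 [ 0.545 -0.062  0.01 ]
rack [263. 151.] 0.45 [0.568 0.274 0.01 ]
plate_end [320. 266.] 0.68 [ 0.558 -0.124  0.038]
studs [320. 265.] 0.98 [ 0.559 -0.122  0.038]
end_stop [294. 254.] 0.78 [ 0.518 -0.104  0.062]
tray [301. 222.] 0.93 [ 0.555 -0.036  0.06 ]
tray [188. 168.] 0.86 [0.383 0.192 0.06 ]
0.6 [[-2.69411242e-01 -9.63025223e-01 -4.86985482e-05]
 [-9.63025224e-01  2.69411241e-01  3.74493284e-05]
 [-2.29447116e-05  5.69872004e-05 -9.99999998e-01]] [0.16833784 0.601881   0.2225621 ] [-0.35005978 -0.07352441  0.22311118]
```

View pics/top0.png

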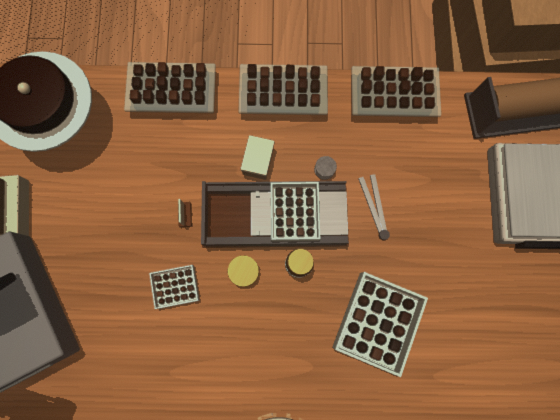

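View pics/side0.png

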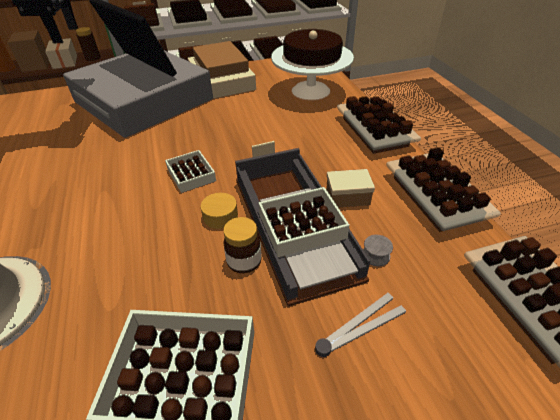

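Tray candidates in the top view are the one on the dock (295,211), a small one (174,287), a large one (381,325), and the display trays (170,88), (284,88) and (396,90). The one on the dock ledges is the one meant. Its end stop is at left (205,215) and its open end at right (347,213). Next, a close crop to check this choice.

```bash
python3 - <<'E'
import cv2
a=cv2.imread("pics/top0.png")[170:260,195:355]; cv2.imwrite("pics/tc.png",cv2.resize(a,None,fx=5,fy=5,interpolation=cv2.INTER_CUBIC))
a=cv2.imread("pics/side0.png")[140:305,225:375]; cv2.imwrite("pics/sc.png",cv2.resize(a,None,fx=3.6,fy=3.6,interpolation=cv2.INTER_CUBIC))
E
```

```text
(no output)
```

View pics/tc.png

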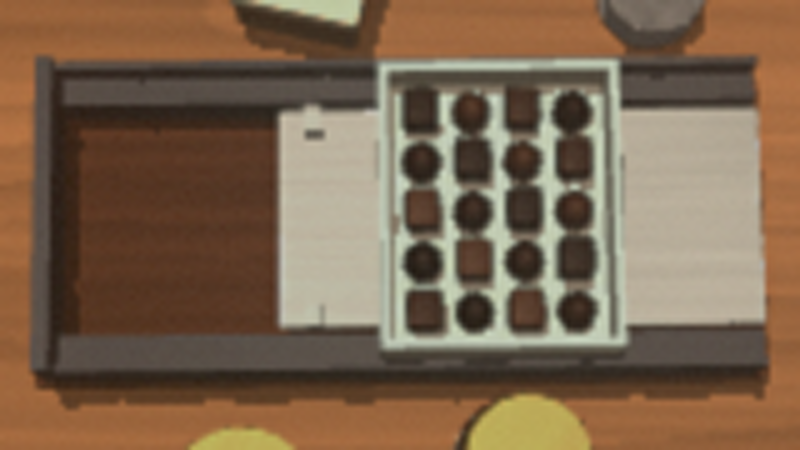

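View pics/sc.png

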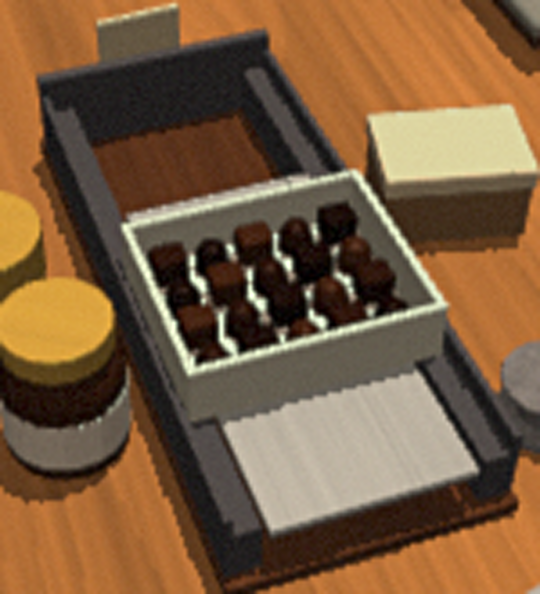

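The choice is right: the dock tray sits on the ledges, with both studs showing ahead of it at crop pixels (315,133) and (322,310). The bare plate is behind it. Next I fit the dock and tray poses.

```bash
python3 - <<'E'
from h import *
from scipy.optimize import least_squares
ct,cs=capture("top"),capture("side")
T=lambda p:np.array(p)/5+[194.6,169.6]
S=lambda p:np.array(p)/3.6+[224.6,139.6]
def place(q,P):
    c,s=np.cos(q[2]),np.sin(q[2]);P=np.array(P,float)/1000
    return np.c_[q[0]+c*P[:,0]-s*P[:,1],q[1]+s*P[:,0]+c*P[:,1],P[:,2]]
def fit(PT,uT,PS,uS):
    g=lambda q:np.r_[(proj(ct,place(q,PT))-T(uT)).ravel(),(proj(cs,place(q,PS))-S(uS)).ravel()]
    r=least_squares(g,[.56,0,0],loss="soft_l1");print(np.round(r.x,4),np.round(g(r.x),1));return r.x
r=fit([[52,-170,38],[-52,-170,38],[52,57,38],[-52,57,38]],[[755,110],[765,323],[279,110],[279,326]],[[-52,-170,38],[52,-170,38]],[[272,530],[477,472]])
k=[[-66,-55,74],[66,-55,74],[-66,55,74],[66,55,74]]
t=fit(k,[[626,345],[620,60],[380,350],[378,62]],k,[[190,372],[445,303],[125,225],[357,172]])
d=t[:2]-r[:2];c,s=np.cos(r[2]),np.sin(r[2]);print("tray in rack",c*d[0]+s*d[1],-s*d[0]+c*d[1])
for n,y in(("start",-160),("home press",38)):print(n,place(r,[[0,y,38]]))
R=np.array(sense()["ee_rot"]);print("tool x heading",np.degrees(np.arctan2(R[1,0],R[0,0])), "rack yaw",np.degrees(r[2]))
E
```

```text
[0.56   0.016  0.0199] [ 0.3 -0.4 -0.2  0.5 -0.3 -0.1 -0.4  0.2 -0.5  0.6  1.1 -0.2]
[ 0.5604 -0.029   0.0251] [-0.4  0.2 -0.8  0.1 -0.2 -0.3 -0.3  0.1 -0.1  1.1  1.3  1.2 -0.8  0.1
  0.4 -0.6]
tray in rack -0.00046810343900450304 -0.04498420012206395
start [[ 0.56314447 -0.14400819  0.038     ]]
home press [[0.55920736 0.05395266 0.038     ]]
tool x heading -105.62780355364698 rack yaw 1.139367286543792
```

```bash
python3 -m creep '[[0,0,0,0,0,10.45,0.35],[0,0,0,0,0,10.45,0.35],[0,0,0,0,0,10.45,0.35],[0,0,0,0,0,10.45,0.35],[0,0,0,0,0,10.45,0.35],[0,0,0,0,0,10.45,0.35],[0,0,0,0,0,10.45,0.35],[-27,-52,0,0,0,0,0.35],[-27,-52,0,0,0,0,0.35],[-27,-52,0,0,0,0,0.35]]' && python3 -m creep '[[-27,-52,0,0,0,0,0.35],[-27,-52,0,0,0,0,0.35],[-27,-52,0,0,0,0,0.35],[-27,-52,0,0,0,0,0.35],[-27,-52,0,0,0,0,0.35],[-27,-52,0,0,0,0,0.35],[-27,-52,0,0,0,0,0.35],[-27,-52,0,0,0,0,0.35],[-27,-52,0,0,0,0,0.35],[-27,-52,0,0,0,0,0.35]]'
cat >> h.py <<'E'
def where(q=(.56,.016,.0199)):
    s=sense();R=np.array(s["ee_rot"]);d=np.array(s["tcp_pos"])[:2]-q[:2];c,k=np.cos(q[2]),np.sin(q[2])
    print("t",s["time_s"],"rack mm",np.round([1e3*(c*d[0]+k*d[1]),1e3*(-k*d[0]+c*d[1]),1e3*s["tcp_pos"][2]],1),"yaw err",round(np.degrees(np.arctan2(-R[1,0],-R[0,0])-q[2]),2),"tilt",np.round(R[:2,2],3),"F",np.round(s["wrist_force"],1),"w",round(s["gripper_width"],2))
E
python3 -c "from h import *;where()"
```

```text
time_s: 1.95
tcp_pos: [0.2533, 0.4462, 0.2227]
ee_rot: [[-1.0, -0.022, 0.0], [-0.022, 1.0, 0.0], [-0.0, 0.0, -1.0]]
wrist_force: [0.5, -0.0, 1.1]
gripper_width: 0.352
time_s: 3.2
tcp_pos: [0.5346, -0.0684, 0.2229]
ee_rot: [[-1.0, -0.021, 0.001], [-0.021, 1.0, 0.0], [-0.001, 0.0, -1.0]]
wrist_force: [1.0, -0.3, 0.1]
gripper_width: 0.355
t 3.2 rack mm [-27.1 -83.8 222.9] yaw err 0.08 tilt [0.001 0.   ] F [ 1.  -0.3  0.1] w 0.35
```

```bash
python3 -m creep '[[-13,-27,0,0,0,0,0.35],[-14,-27,0,0,0,0,0.35],[0,0,25,0,0,0,0.35],[0,0,35,0,0,0,0.35],[0,0,35,0,0,0,0.35],[0,0,35,0,0,0,0.35],[0,0,25,0,0,0,0.35],[0,0,8,0,0,0,0.35],[0,0,0,0,0,0,0.35],[0,0,0,0,0,0,0.35]]'
python3 - <<'E'
from h import *
where()
A=[cv2.resize(capture("top")["color"][165:265,250:370],(600,500)),]
c=capture("side")["color"][150:310,230:380]; 
cv2.imwrite("pics/c1.png",np.hstack([cv2.resize(A[0],(400,333)),cv2.resize(c,(312,333))]))
E
```

```text
time_s: 4.45
tcp_pos: [0.5628, -0.1199, 0.0609]
ee_rot: [[-1.0, -0.022, 0.003], [-0.022, 1.0, -0.0], [-0.003, -0.0, -1.0]]
wrist_force: [-0.4, 0.3, 0.0]
gripper_width: 0.352
t 4.45 rack mm [ 1.000e-01 -1.359e+02  6.090e+01] yaw err 0.1 tilt [ 0.003 -0.   ] F [-0.4  0.3  0. ] w 0.35
```

View pics/c1.png

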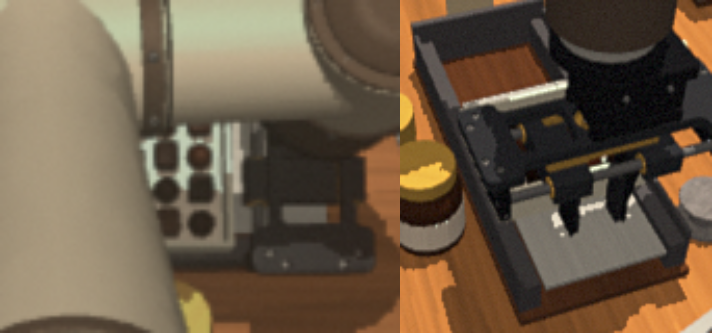

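Left half (top view): the gripper is behind the tray. Right half (side view): both fingertips hang over the bare plate, around (572,225) and (620,212), clear of the tray. Next I press down.

```bash
python3 -m creep '[[0,0,8,0,0,0,0.35],[0,0,8,0,0,0,0.35],[0,0,5,0,0,0,0.35],[0,0,4,0,0,0,0.35],[0,0,4,0,0,0,0.35],[0,0,4,0,0,0,0.35],[0,0,2,0,0,0,0.35],[0,0,0,0,0,0,0.35],[0,0,0,0,0,0,0.35],[0,0,0,0,0,0,0.35]]';python3 -c "from h import *;where()"
```

```text
time_s: 5.8
tcp_pos: [0.5614, -0.12, 0.0257]
ee_rot: [[-1.0, -0.022, -0.001], [-0.022, 1.0, -0.0], [0.001, -0.0, -1.0]]
wrist_force: [-3.5, 1.6, 9.8]
gripper_width: 0.349
t 5.8 rack mm [  -1.3 -136.    25.7] yaw err 0.11 tilt [-0.001 -0.   ] F [-3.5  1.6  9.8] w 0.35
```

```bash
python3 -m creep '[[0,5,0,0,0,0,0.35],[0,6,0,0,0,0,0.35],[0,6,0,0,0,0,0.35],[0,6,0,0,0,0,0.35],[0,6,0,0,0,0,0.35],[0,6,0,0,0,0,0.35],[0,6,0,0,0,0,0.35],[0,5,0,0,0,0,0.35],[0,4,0,0,0,0,0.35],[0,0,0,0,0,0,0.35]]';python3 -c "from h import *;where()"
```

```text
time_s: 7.05
tcp_pos: [0.563, -0.0715, 0.0268]
ee_rot: [[-1.0, -0.024, 0.004], [-0.024, 1.0, -0.002], [-0.004, -0.003, -1.0]]
wrist_force: [0.1, -7.4, 9.5]
gripper_width: 0.353
t 7.05 rack mm [  1.2 -87.6  26.8] yaw err 0.21 tilt [ 0.004 -0.002] F [ 0.1 -7.4  9.5] w 0.35
```

```bash
python3 -m creep '[[0,4,0.5,0,0,0,0.35],[0,7,0.5,0,0,0,0.35],[0,7,0.3,0,0,0,0.35],[0,7,0,0,0,0,0.35],[0,7,0,0,0,0,0.35],[0,7,0,0,0,0,0.35],[0,7,0,0,0,0,0.35],[0,6,0,0,0,0,0.35],[0,4,0,0,0,0,0.35],[0,0,0,0,0,0,0.35]]';python3 - <<'E'
from h import *
where()
a=cv2.resize(capture("top")["color"][150:280,180:370],(440,300));b=cv2.resize(capture("side")["color"][130:310,210:390],(300,300));cv2.imwrite("pics/c2.png",np.hstack([a,b]))
E
```

```text
time_s: 8.3
tcp_pos: [0.5619, -0.0157, 0.0258]
ee_rot: [[-1.0, -0.024, 0.005], [-0.024, 1.0, -0.002], [-0.004, -0.003, -1.0]]
wrist_force: [1.0, -9.1, 10.4]
gripper_width: 0.351
t 8.3 rack mm [  1.3 -31.7  25.8] yaw err 0.22 tilt [ 0.005 -0.002] F [ 1.  -9.1 10.4] w 0.35
```

View pics/c2.png

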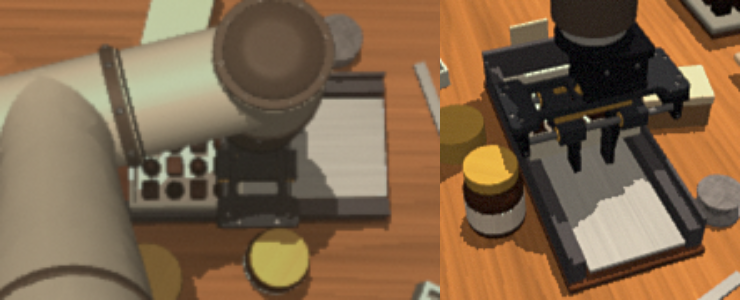

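The tray is following squarely and its front is past the studs. The jar and gift box haven't moved. I keep pushing.

```bash
python3 -m creep '[[0,4,0,0,0,0,0.35],[0,7,0,0,0,0,0.35],[0,7,0,0,0,0,0.35],[0,7,0,0,0,0,0.35],[0,7,0,0,0,0,0.35],[0,7,0,0,0,0,0.35],[0,7,0,0,0,0,0.35],[0,6,0,0,0,0,0.35],[0,4,0,0,0,0,0.35],[0,2,0,0,0,0,0.35]]';python3 -c "from h import *;where()"
```

```text
time_s: 9.65
tcp_pos: [0.56, 0.0419, 0.0257]
ee_rot: [[-1.0, -0.023, 0.003], [-0.023, 1.0, -0.003], [-0.002, -0.003, -1.0]]
wrist_force: [0.7, -10.8, 12.7]
gripper_width: 0.352
t 9.65 rack mm [ 0.5 25.9 25.7] yaw err 0.2 tilt [ 0.003 -0.003] F [  0.7 -10.8  12.7] w 0.35
```

Now a slow approach to the end stop, watching the force.

```bash
python3 -m creep '[[0,2,0,0,0,0,0.35],[0,2,0,0,0,0,0.35],[0,2,0,0,0,0,0.35],[0,2,0,0,0,0,0.35],[0,1,0,0,0,0,0.35],[0,1,0,0,0,0,0.35],[0,1,0,0,0,0,0.35],[0,1,0,0,0,0,0.35],[0,0,0,0,0,0,0.35],[0,0,0,0,0,0,0.35]]';python3 -c "from h import *;where()"
```

```text
time_s: 10.9
tcp_pos: [0.5596, 0.0537, 0.0256]
ee_rot: [[-1.0, -0.023, 0.002], [-0.023, 1.0, -0.003], [-0.002, -0.003, -1.0]]
wrist_force: [0.9, -10.8, 11.7]
gripper_width: 0.35
t 10.9 rack mm [ 0.4 37.7 25.6] yaw err 0.17 tilt [ 0.002 -0.003] F [  0.9 -10.8  11.7] w 0.35
```

```bash
python3 -m creep '[[0,1,0,0,0,0,0.35],[0,1,0,0,0,0,0.35],[0,1,0,0,0,0,0.35],[0,0.5,0,0,0,0,0.35],[0,0.5,0,0,0,0,0.35],[0,0,0,0,0,0,0.35],[0,0,0,0,0,0,0.35],[0,0,0,0,0,0,0.35],[0,0,0,0,0,0,0.35],[0,0,0,0,0,0,0.35]]';python3 - <<'E'
from h import *
where()
a=cv2.resize(capture("top")["color"][150:280,180:370],(440,300));b=cv2.resize(capture("side")["color"][130:260,220:350],(300,300));cv2.imwrite("pics/c3.png",np.hstack([a,b]))
E
```

```text
time_s: 12.15
tcp_pos: [0.5595, 0.0562, 0.0256]
ee_rot: [[-1.0, -0.023, 0.002], [-0.023, 1.0, -0.005], [-0.002, -0.005, -1.0]]
wrist_force: [2.4, -16.5, 12.0]
gripper_width: 0.354
t 12.15 rack mm [ 0.3 40.2 25.6] yaw err 0.17 tilt [ 0.002 -0.005] F [  2.4 -16.5  12. ] w 0.35
```

View pics/c3.png

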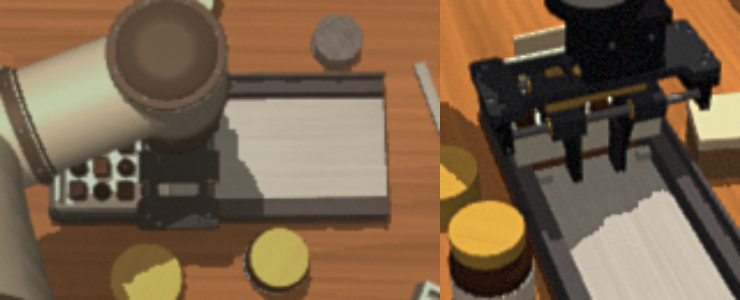

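The tray's rear face is now past both studs, at side crop (540,175) and (645,155). The force is rising, so it is meeting the stop. One more firm seating push.

```bash
python3 -m creep '[[0,1,0,0,0,0,0.35],[0,1,0,0,0,0,0.35],[0,1,0,0,0,0,0.35],[0,0.5,0,0,0,0,0.35],[0,0,0,0,0,0,0.35],[0,0,0,0,0,0,0.35],[0,0,0,0,0,0,0.35],[0,0,0,0,0,0,0.35],[0,0,0,0,0,0,0.35],[0,0,0,0,0,0,0.35]]';python3 -c "from h import *;where()"
```

```text
time_s: 13.5
tcp_pos: [0.5595, 0.0563, 0.0257]
ee_rot: [[-1.0, -0.023, 0.001], [-0.023, 1.0, -0.008], [-0.0, -0.008, -1.0]]
wrist_force: [6.7, -30.4, 11.9]
gripper_width: 0.351
t 13.5 rack mm [ 0.3 40.3 25.7] yaw err 0.15 tilt [ 0.001 -0.008] F [  6.7 -30.4  11.9] w 0.35
```

It is firmly home: no further motion, with the force up to 30 N. Now I back off with the plate still down, then raise it gently.

```bash
python3 -m creep '[[0,-3,0,0,0,0,0.35],[0,-4,0,0,0,0,0.35],[0,-6,0,0,0,0,0.35],[0,-6,0,0,0,0,0.35],[0,-6,0,0,0,0,0.35],[0,-5,0,0,0,0,0.35],[0,0,-3,0,0,0,0.35],[0,0,-4,0,0,0,0.35],[0,0,-4,0,0,0,0.35],[0,0,-4,0,0,0,0.35]]' >/dev/null; python3 -c "from h import *;where()"
python3 -m creep '[[0,0,-5,0,0,0,0.35],[0,0,-10,0,0,0,0.35],[0,0,-25,0,0,0,0.35],[0,0,-35,0,0,0,0.35],[0,-40,-35,0,0,0,0.35],[0,-50,-35,0,0,0,0.35],[0,-50,-25,0,0,0,0.35],[0,-50,0,0,0,0,0.35],[0,-40,0,0,0,0,0.35],[0,0,0,0,0,0,0.35]]'
python3 - <<'E'
from h import *
where()
c=capture("top");a=cv2.resize(c["color"][150:290,150:390],(500,292));s=capture("side")
for n,k in(("top",c),("side",s)):
  for d in find_in(n,"studs")[:1]+find_in(n,"tray")[:3]: print(n,d,np.round(onz(k,d["xy"],.057),3))
b=cv2.resize(s["color"][130:260,220:350],(292,292),interpolation=cv2.INTER_CUBIC);cv2.imwrite("pics/c4.png",np.hstack([a,b]))
E
```

```text
t 14.75 rack mm [ 0.9 18.6 39.6] yaw err 0.14 tilt [0.004 0.001] F [-0.3  0.5 -0.5] w 0.35
time_s: 16.0
tcp_pos: [0.5627, -0.1989, 0.208]
ee_rot: [[-1.0, -0.017, -0.001], [-0.017, 1.0, -0.0], [0.001, -0.0, -1.0]]
wrist_force: [-0.8, -0.3, -0.4]
gripper_width: 0.348
t 16.0 rack mm [  -1.6 -214.9  208. ] yaw err -0.17 tilt [-0.001 -0.   ] F [-0.8 -0.3 -0.4] w 0.35
top {'xy': [270.8, 213.2], 'p': 0.89} [0.556 0.024 0.057]
top {'xy': [226.0, 212.9], 'p': 0.86} [0.555 0.127 0.057]
top {'xy': [393.8, 322.3], 'p': 0.74} [ 0.314 -0.252  0.057]
top {'xy': [173.2, 286.1], 'p': 0.65} [0.386 0.24  0.057]
side {'xy': [311.7, 244.0], 'p': 0.7} [ 0.556 -0.089  0.057]
side {'xy': [175.5, 367.9], 'p': 0.84} [ 0.31  -0.237  0.057]
side {'xy': [190.7, 171.6], 'p': 0.83} [0.386 0.181 0.057]
side {'xy': [261.9, 176.5], 'p': 0.72} [0.524 0.118 0.057]
```

View pics/c4.png

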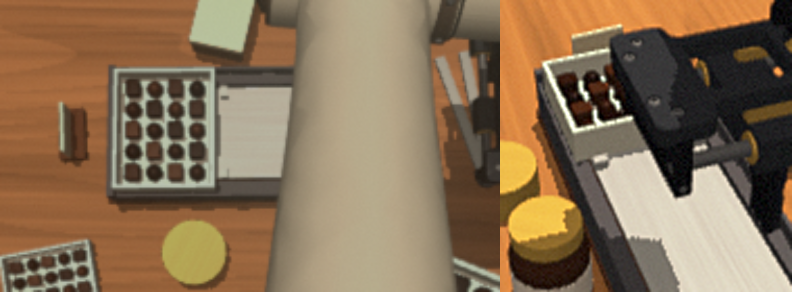

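The tray is flush against the end stop and the stud is up behind it at (600,157). I raise the arm away for one last comparison.

```bash
python3 -m creep '[[0,-20,-20,0,0,0,0.35],[0,-30,-25,0,0,0,0.35],[0,-30,-25,0,0,0,0.35],[0,-30,-25,0,0,0,0.35],[0,-30,-25,0,0,0,0.35],[0,-30,-25,0,0,0,0.35],[0,-20,-10,0,0,0,0.35],[0,0,0,0,0,0,0.35],[0,0,0,0,0,0,0.35],[0,0,0,0,0,0,0.35]]'
python3 - <<'E'
from h import *
a=capture("top")["color"];b=capture("side")["color"]
cv2.imwrite("pics/t5.png",a)
A=cv2.resize(a[130:320,140:400],(480,351));B=cv2.resize(b[130:300,160:315],(320,351),interpolation=cv2.INTER_CUBIC);cv2.imwrite("pics/c5.png",np.hstack([A,B]))
o=cv2.imread("pics/top0.png"); g=lambda i:cv2.GaussianBlur(cv2.cvtColor(i,6),(3,3),0).astype(float)
for n,(u,v,r) in dict(gift=(258,157,20),spool=(326,167,13),tin=(243,271,19),jar=(300,264,16),price=(184,214,17),tongs=(374,208,32)).items():
    print(n,np.round(cv2.phaseCorrelate(g(o)[v-r:v+r,u-r:u+r].copy(),g(a)[v-r:v+r,u-r:u+r].copy()),2) if 0 else (np.round(cv2.phaseCorrelate(g(o)[v-r:v+r,u-r:u+r].copy(),g(a)[v-r:v+r,u-r:u+r].copy())[0],2), round(np.abs(g(o)-g(a))[v-r:v+r,u-r:u+r].mean(),1)))
E
```

```text
time_s: 17.55
tcp_pos: [0.5676, -0.3851, 0.3628]
ee_rot: [[-1.0, -0.023, -0.001], [-0.023, 1.0, 0.001], [0.001, 0.001, -1.0]]
wrist_force: [0.2, 0.2, -0.9]
gripper_width: 0.35
gift (array([0.08, 0.05]), np.float64(2.9))
spool (array([0.45, 0.47]), np.float64(1.7))
tin (array([ 0.03, -0.02]), np.float64(2.7))
jar (array([0.04, 0.06]), np.float64(2.0))
price (array([ 0.02, -0.02]), np.float64(1.8))
tongs (array([-0.02,  0.05]), np.float64(6.5))
```

View pics/c5.png

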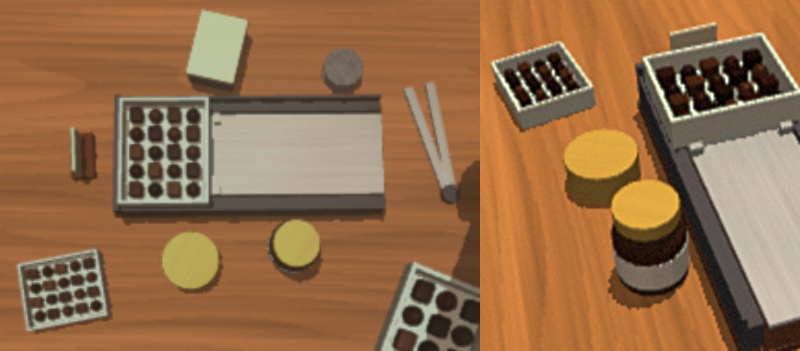

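The tray is home and both studs are raised behind it, at side crop (697,147) and (785,127). The bystanders are in place and the arm is clear.

```bash
python3 -c "from station import finish_job;print(finish_job())"
```

```text
the job is handed in; nothing more can be done
None
```

The tray is loaded and locked in the dock, and the job was handed in at about 17.7 s of the 40 s allowed.

**How it went:** I pressed the catch plate down about 12 mm behind the tray with the fingertips. The readings between moves kept it at 11–12 mm down through the whole push, above the 9 mm minimum. At the end stop the tray would not move further and the push force rose to about 30 N. I then backed off about 22 mm with the plate still down, let it up and moved clear.

**Last checks:**
- **Tray:** the last pictures show it flush against the end stop, with both studs standing up behind its rear face.
- **Robot:** the force reading was close to zero, with the arm well away from everything.
- **Other items:** five of the six matched the first picture to within 0.1 pixel. The spool read about 0.5 pixel (roughly 1 mm) off. I put that down to noise, as its image barely changed and nothing came near it.

No check failed. The plate depth and home position come from the arm's height, the force and the pictures, because the catch joint itself could not be read.

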